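# Pin the kawali's handle

### The job

The kawali's detachable handle already sits in its bracket with the holes in line. Take the quick-release pin that has two side squeeze-buttons out of its wooden block, keep its buttons squeezed in while you put it straight down through the bracket hole until its collar lies on the bracket, and only then let go, so that the buttons spring out and the pin stays locked there. Leave the plain knob-headed pin standing in its own block.

Things in the scene. Friction and masses are not known exactly. Their poses are not given: they have to be found in the camera images.
- lock_pin: Quick-release pin upright in a wooden block 60 mm tall. Origin: underside of its collar (48 mm round, 5 thick), on the axis, z up. Below: 14 mm shank, 48 long. Above: aluminium head 26 (x) by 30 (y), top at 45. Dark buttons 16 wide, 22 tall, centred 26 above the origin, stick out 9 mm from its +y and -y faces (48 over both). Gripped along y just above the collar, both go flush. 175 g.
- pin_buttons (a joint): How far the buttons are in, m: 0 out, 0.009 flush with the head, held by any grip over 10 N (5 N spring each); they move together and spring back. They carry two catches 30 to 38 mm below the pin's origin, on its +y and -y sides: 32 mm over both with the buttons out, too wide for the bracket hole; inside the shank with the buttons in.
- bracket_hole (a point): Centre of the mouth of the round upright 28 mm hole in the kawali's handle bracket (60 x 60 mm plates with the handle's tang between, 20 mm thick in all, top 90 mm above the counter, free below). z up, -x along the wooden handle, +x to the pan's centre 185 mm away. The 260 mm pan does not move; its rim (80 mm high) and handle are no hindrance: any gripper or pin yaw will do.
- plain_pin: Bystander: plain solid steel pin with a round mushroom knob (34 mm across, top 44 mm above its origin, no buttons), upright in a like wooden block. Origin: underside of its collar (48 mm round). Which pin stands left or right changes.
Not all that is in view belongs to the job. Leave any blue or purple look-alike of the lock_pin alone.

How it is judged:
By the outcome, as a careful person would: the job done as asked, in the order asked, and still so for the second after the job is handed in, with the robot touching nothing.
It also fails if it takes over 35 s, if anything falls off the work surface, if the arm or the gripper's body presses on something with over 40 N, if the wrist force passes 120 N, or if a joint passes its speed limit or range.

### The arm

A 6-joint arm with a two-finger parallel gripper is mounted at the origin on the work surface. World frame = base frame: x ahead of the robot, y to its left, z up, the work surface at z = 0. Lengths are in m, angles in rad, forces in N, time in s.
With the tool pointing down it reaches from about 0.4 to 0.825 m from the base axis. Payload 7 kg.
Tool frame: the origin (TCP) lies on the centre line of the jaws, within the pads' length; the fingertips stand 17 mm ahead of it and the grasp point (between the pads) lies 2 mm behind it; z points along the fingers, y is the line along which they close (so a half turn about z gives the same grasp; the last joint's range is limited). The gripper opens to 88 mm and grips with 3 to 60 N. Pads are 19 mm wide; open, the fingers measure 130 mm over their backs; the gripper's body (78 mm by 193 mm) begins 47 mm behind the grasp point.
Start: joints at [-0.814, 0.359, 0.012, 0, -1.224, -0.288], TCP at [0.305, -0.602, 0.244] pointing down, gripper open.
Joint ranges: [-3.07, 3.07], [-1.43, 2.12], [-1.02, 1.25], [-3.03, 1.67], [-3.05, -0], [-3.03, 3.03]. Speed limits (rad/s): [2.39, 2.39, 3.01, 3.14, 3.14, 3.14].

### API

Orientations are given as a unit quaternion [x, y, z, w].
In Python, from station import manip gives the robot as it stands. The module is installed in compiled form; this text tells all that it offers.
- The arm moves only by the tool arm_command, never from a script. Its argument "rows" is a list that holds one entry, the list of rows, each a list of 5 numbers: the gripper command: -1 is fully open, 1 is shut, values between are in proportion, then the shift along the tool's x, y, z in mm, then the turn about the tool's z in degrees. In form: [[[jaw, tx, ty, tz, spin], ...]]. A call has exactly 10 rows; each row is the pose to reach, as a shift and turn from the pose commanded when the call began, along the tool's axes at that moment; what a row does not reach only later rows make up. A row lasts 1/12 s, in which the tool goes at most 41.7 mm and 7.16 degrees, less where a joint would pass 70% of its speed; a pose out of reach is approached as far as the arm can. A call with a gripper value outside its range is refused whole. The fingers move at their own pace and stop on an object; the grip force is fixed at half the most. Time passes only in rows, so rows that repeat a pose let the fingers close, or fill a call up. It gives the time, the measured TCP pose, the force, the opening and the grip force at its end, in the units of the state.
- manip.observe(): the state, without advancing time (a new reading comes with each control period).
- manip.read_camera(name): name is "scene" or "top" or "wrist"; returns a dict with "frame" (480x640x3 uint8, red, green, blue), "z_map" (480x640 float32, m along the optical axis (not along the pixel's ray), 0 where there is no reading), "mtx" (3x3 intrinsics, pixels), "dist_coeffs" ([k1, k2, p1, p2, k3] as OpenCV has them; the pictures are not rectified), "R" (3x3) and "t" (3): a world point X has camera coordinates R X + t. Camera axes: x right, y down, z forward; pixel columns grow to the right and rows downward; lengths in m; the calibration is good to about 2 mm. A picture is of the moment at which its call begins.
- manip.close_job(): hands the job in; it is judged then, once.
Trained networks look in the newest picture that a camera, given by its name, has taken for a name from the list of things; names that differ only in an ending like _2 or _b are one class to them, and where a whole thing is asked for, a point or a joint stands for the part that bears it (a point fixed in the world has none). Each returns a list of dicts, best first, with "p" (0 to 1); they miss things now and then, are a little off and sometimes report something else, mostly with a low value. They report only what shows in the picture. A call takes as long as a camera call. They do not tell look-alikes from the thing itself.
- manip.silhouettes(camera, name): "mask" (480x640 bool, what is visible of it) and "at" ([column, row] in pixels, amid what is visible of it).
- manip.pinpoint(camera, name): "at" ([column, row] in pixels: a listed point, or the origin of a listed thing).
The state is a dict: "time": time; "joint_positions": joint angles; "dq": joint speeds; "joint_efforts": joint torques, N m; "ee_pos": TCP position; "ee_rot": TCP orientation; "wrist_force": force on the tool from outside, world axes, zero at the start; "torque": the same for the moment, N m; "finger_gap": finger opening in m; "grasp_force": force on a finger pad.
Only numpy, scipy, OpenCV 4.12 (cv2) and the standard library are available. Lean on these libraries where they do the work, as an engineer would, in place of code of your own. Each camera call takes 0.05 s, during which the arm holds its last target. There are 200 camera calls.

## Working session

There is one attempt and no reset: what is moved stays moved. The work goes in short steps, Python scripts to look and compute and a tool call to move; the robot and the scene stay as the last step left them, time stands still between calls to the robot, and variables do not carry over. Pictures are saved under pics/ and viewed, at most 10 in all, crops included, and the job is handed in when it is done.

Besides the shell and the picture viewer there is one more tool, called as name([rows], argument=value, ...), one row to a line, values as JSON. arm_command: Moves the arm, as the interface text tells. Its arguments: {"type":"object","properties":{"rows":{"type":"array"}},"required":["rows"]}

```bash
mkdir -p pics; cat > h.py <<'E'
import numpy as np, cv2
from station import manip
def ray(c,px,z=None,depth=None):
    u=cv2.undistortPoints(np.array([[px]],float),c["mtx"],np.array(c["dist_coeffs"],float))[0,0]
    d=np.array([u[0],u[1],1.]);R=np.array(c["R"]);t=np.array(c["t"])
    o=-R.T@t; w=R.T@d
    s=depth if depth is not None else (z-o[2])/w[2]
    return o+s*w
def cloud(c,mask):
    v,u=np.nonzero(mask&(c["z_map"]>0))
    p=cv2.undistortPoints(np.stack([u,v],1).astype(float)[:,None],c["mtx"],np.array(c["dist_coeffs"],float))[:,0]
    z=c["z_map"][v,u]
    P=np.c_[p*z[:,None],z]
    return (P-np.array(c["t"]))@np.array(c["R"])
E
python3 - <<'E'
from h import *
s=manip.observe();print({k:np.round(v,3) for k,v in s.items()})
ims=[]
for n in ["scene","top"]:
    c=manip.read_camera(n);ims.append(c["frame"])
    for o in ["lock_pin","plain_pin","bracket_hole"]:
        for d in manip.pinpoint(n,o)[:3]:
            z=.09 if o=="bracket_hole" else .06
            print(n,o,np.round(d["at"]),round(d["p"],2),np.round(ray(c,d["at"],z),3))
    for o in ["lock_pin","plain_pin"]:
        for d in manip.silhouettes(n,o)[:3]:
            P=cloud(c,d["mask"]);print(n,o,'sil',d["at"],round(d["p"],2),np.round(np.median(P,0),3),np.round(np.percentile(P[:,2],98),3))
    cv2.imwrite(f"pics/{n}.png",c["frame"][...,::-1])
E
```

```text
{'time': np.float64(0.0), 'joint_positions': array([-0.814,  0.359,  0.011, -0.   , -1.224, -0.288]), 'dq': array([-0.001, -0.001, -0.   , -0.001,  0.   , -0.001]), 'joint_efforts': array([-2.0000e-03, -5.8272e+01,  2.9305e+01,  6.9980e+00,  7.0000e-03,
       -0.0000e+00]), 'ee_pos': array([ 0.305, -0.602,  0.243]), 'ee_rot': array([-0.232,  0.973,  0.001, -0.   ]), 'wrist_force': array([ 0.006, -0.206,  1.414]), 'torque': array([-0.021, -0.026,  0.053]), 'grasp_force': np.float64(0.0), 'finger_gap': np.float64(0.087)}
scene lock_pin [385. 249.] 0.7 [0.531 0.146 0.06 ]
scene lock_pin [369. 226.] 0.56 [0.451 0.134 0.06 ]
scene lock_pin [336. 264.] 0.56 [0.559 0.04  0.06 ]
scene plain_pin [473. 233.] 0.6 [0.516 0.342 0.06 ]
scene bracket_hole [247. 264.] 0.66 [ 0.56 -0.13  0.09]
scene lock_pin sil [335.4, 260.3] 0.66 [0.557 0.037 0.067] 0.095
scene lock_pin sil [387.7, 243.3] 0.61 [0.55  0.144 0.087] 0.107
scene lock_pin sil [370.3, 221.8] 0.57 [0.442 0.143 0.067] 0.094
scene plain_pin sil [474.2, 229.0] 0.78 [0.53  0.333 0.072] 0.104
top lock_pin [248. 229.] 0.72 [0.54  0.149 0.06 ]
top lock_pin [248. 294.] 0.64 [0.431 0.147 0.06 ]
top lock_pin [312. 227.] 0.59 [0.546 0.042 0.06 ]
top plain_pin [137. 239.] 0.69 [0.519 0.337 0.06 ]
top bracket_hole [417. 219.] 0.95 [ 0.558 -0.133  0.09 ]
top lock_pin sil [313.1, 225.9] 0.97 [0.545 0.037 0.085] 0.094
top lock_pin sil [249.1, 229.6] 0.7 [0.533 0.144 0.096] 0.106
top lock_pin sil [249.5, 292.4] 0.63 [0.432 0.143 0.085] 0.094
top plain_pin sil [135.6, 236.6] 0.58 [0.519 0.331 0.087] 0.104
top plain_pin sil [237.4, 229.7] 0.52 [0.534 0.166 0.095] 0.098
```

View pics/scene.png

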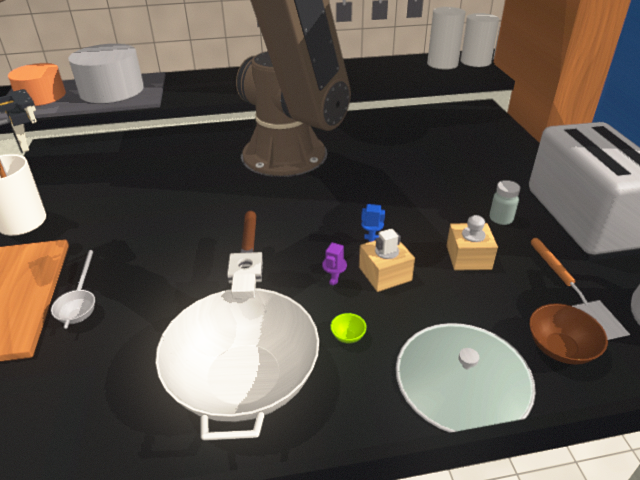

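View pics/top.png

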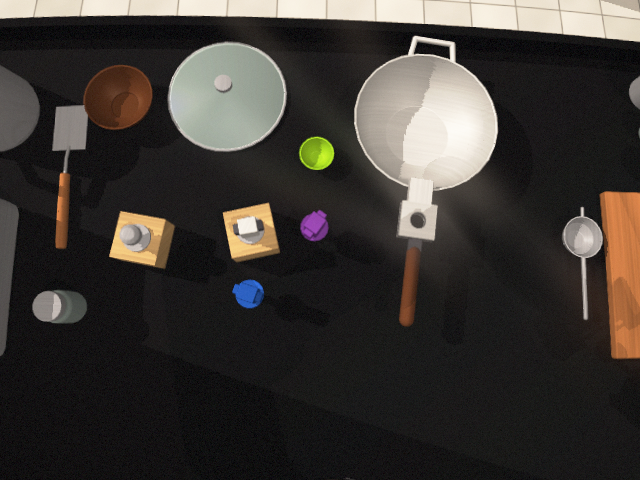

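The lock pin is the steel-headed one with dark buttons in the block at top-view (249,230), scene (387,243). The plain pin is at top (135,237), and the purple (313,226) and blue (249,292) look-alikes stay put. The bracket hole is at top (417,219). Next I move above the lock pin.

arm_command([
  [[-1,-543,565,0,18],[-1,-543,565,0,18],[-1,-543,565,0,18],[-1,-543,565,0,18],[-1,-543,565,0,18],[-1,-543,565,0,18],[-1,-543,565,0,18],[-1,-543,565,0,18],[-1,-543,565,0,18],[-1,-543,565,0,18]],
])

```text
time: 1.43
ee_pos: [0.4266, -0.2028, 0.244]
ee_rot: [-0.077, 0.997, -0.0, 0.001]
wrist_force: [1.9, 0.1, -0.5]
finger_gap: 0.0876
grasp_force: 0.0
```

```bash
cat >> h.py <<'E'
from scipy.spatial.transform import Rotation
def goto(x,y,z,ang):
    "shift in tool mm and spin to put TCP at x,y,z with tool y at world angle ang deg"
    s=manip.observe();R=Rotation.from_quat(s["ee_rot"]).as_matrix()
    a=np.degrees(np.arctan2(R[1,1],R[0,1]))
    sp=(a-ang+90)%180-90
    print("pos",np.round(s["ee_pos"],4),"yang",round(a,1),"shift",np.round(R.T@(np.array([x,y,z])-s["ee_pos"])*1000,1),"spin",round(sp,1),"t",s["time"])
E
python3 -c "
from h import *
goto(.535,.147,.22,98)"
```

```text
pos [ 0.4266 -0.2028  0.244 ] yang 98.9 shift [-160.9  329.    24.2] spin 0.9 t 1.4333
```

arm_command([
  [[-1,-160,328,20,1],[-1,-160,328,20,1],[-1,-160,328,20,1],[-1,-160,328,20,1],[-1,-160,328,20,1],[-1,-160,328,20,1],[-1,-160,328,20,1],[-1,-160,328,20,1],[-1,-160,328,20,1],[-1,-160,328,20,1]],
])

```text
time: 2.27
ee_pos: [0.5356, 0.1489, 0.2229]
ee_rot: [-0.07, 0.998, 0.0, 0.0]
wrist_force: [0.1, -0.2, 0.4]
finger_gap: 0.0877
grasp_force: 0.0
```

```bash
python3 - <<'E'
from h import *
goto(.535,.147,.22,98)
c=manip.read_camera("wrist")
for d in manip.pinpoint("wrist","lock_pin")[:3]: print(np.round(d["at"]),d["p"],ray(c,d["at"],.06))
for d in manip.silhouettes("wrist","lock_pin")[:3]:
    P=cloud(c,d["mask"]);print('sil',d["at"],d["p"])
    T=P[P[:,2]>.099]
    if len(T)>30:
        (a,b),(w,h),an=cv2.minAreaRect((T[:,:2]*1000).astype(np.float32));print('top',a,b,w,h,an,len(T))
        print('zmax',np.percentile(T[:,2],[50,98]))
    T=P[(P[:,2]>.058)&(P[:,2]<.068)]; print('collar',len(T),T.min(0),T.max(0)) if len(T) else 0
    T=P[(P[:,2]>.085)&(P[:,2]<.0995)]; print('btn top',len(T),T.min(0),T.max(0)) if len(T) else 0
cv2.imwrite("pics/w1.png",c["frame"][...,::-1])
E
```

```text
pos [0.5356 0.1489 0.2229] yang 98.1 shift [ 0.9 -1.8  2.9] spin 0.1 t 2.2667
[316. 225.] 0.63 [0.54057998 0.14475463 0.06      ]
[205. 230.] 0.56 [0.55854671 0.05281432 0.06      ]
sil [317.0, 232.1] 0.93
top 540.64697265625 146.29867553710938 26.40842628479004 29.97797393798828 12.08035659790039 1426
zmax [0.10394053 0.10538961]
collar 735 [0.51696764 0.11913225 0.05809481] [0.57260017 0.17532072 0.06782892]
btn top 704 [0.52513274 0.12192653 0.08515062] [0.55198097 0.17068312 0.09944669]
sil [198.4, 235.5] 0.82
collar 174 [0.54179765 0.03023863 0.05814261] [0.56792725 0.07102624 0.06798727]
btn top 1132 [0.54837615 0.03731988 0.0850324 ] [0.58694606 0.07350807 0.09383922]
sil [341.4, 23.9] 0.56
```

View pics/w1.png

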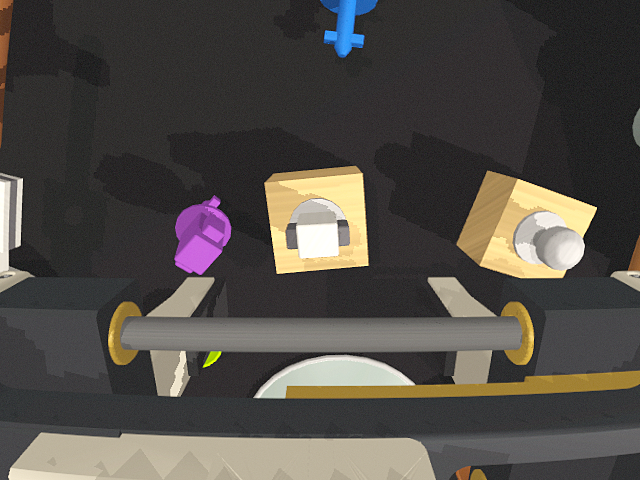

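The wrist view shows the lock pin head at about (318,235), with its buttons left and right. Purple is at (200,237), about 9 mm off the open fingers, so I'll narrow the jaws.

```bash
python3 -c "
from h import *
goto(.5403,.146,.0848,102)"
```

```text
pos [0.5338 0.1443 0.2233] yang 97.9 shift [ -6.8   0.9 138.5] spin -4.1 t 2.4167
```

arm_command([
  [[-0.45,-7,1,0,-4],[-0.45,-7,1,30,-4],[-0.45,-7,1,60,-4],[-0.45,-7,1,70,-4],[-0.45,-7,1,70,-4],[-0.45,-7,1,70,-4],[-0.45,-7,1,70,-4],[-0.45,-7,1,70,-4],[-0.45,-7,1,70,-4],[-0.45,-7,1,70,-4]],
])

```text
time: 3.25
ee_pos: [0.5413, 0.1462, 0.1546]
ee_rot: [-0.103, 0.995, 0.0, 0.001]
wrist_force: [-0.3, -0.5, -0.3]
finger_gap: 0.0636
grasp_force: 0.0
```

```bash
python3 - <<'E'
from h import *
c=manip.read_camera("wrist")
for d in manip.silhouettes("wrist","lock_pin")[:2]:
    P=cloud(c,d["mask"]);print('sil',d["at"],d["p"])
    T=P[P[:,2]>.099]
    if len(T)>30:
        (a,b),(w,h),an=cv2.minAreaRect((T[:,:2]*1000).astype(np.float32));print('top',a,b,w,h,an,len(T))
goto(.5403,.146,.0848,102)
E
```

```text
sil [369.2, 12.3] 0.92
sil [321.3, 250.3] 0.86
top 540.3370971679688 146.33486938476562 25.810102462768555 30.024105072021484 11.546483039855957 2458
pos [0.541  0.1461 0.1541] yang 101.9 shift [ 0.8  0.  69.3] spin -0.1 t 3.35
```

Aligned (head 25.8 x 30.0 mm, as specified). Descend and grip.

arm_command([
  [[-0.45,1,0,30,0],[-0.45,1,0,55,0],[-0.45,1,0,69,0],[-0.45,1,0,69,0],[-0.45,1,0,69,0],[1,1,0,69,0],[1,1,0,69,0],[1,1,0,69,0],[1,1,0,69,0],[1,1,0,69,0]],
])

```text
time: 4.18
ee_pos: [0.5406, 0.1462, 0.0858]
ee_rot: [-0.103, 0.995, 0.0, 0.001]
wrist_force: [-1.4, 0.4, 5.6]
finger_gap: 0.036
grasp_force: 3.7
```

arm_command([
  [[1,0,0,0,0],[1,0,0,0,0],[1,0,0,0,0],[1,0,0,0,0],[1,0,0,0,0],[1,0,0,0,0],[1,0,0,0,0],[1,0,0,0,0],[1,0,0,0,0],[1,0,0,0,0]],
])

```text
time: 5.02
ee_pos: [0.5406, 0.1463, 0.0857]
ee_rot: [-0.104, 0.995, 0.0, 0.001]
wrist_force: [-1.0, 1.4, 8.0]
finger_gap: 0.0297
grasp_force: 30.0
```

Gap 30 mm: the buttons are flush. Lift.

arm_command([
  [[1,0,0,-15,0],[1,0,0,-30,0],[1,0,0,-50,0],[1,0,0,-75,0],[1,0,0,-100,0],[1,0,0,-120,0],[1,0,0,-125,0],[1,0,0,-125,0],[1,0,0,-125,0],[1,0,0,-125,0]],
])

```text
time: 5.85
ee_pos: [0.539, 0.1454, 0.2079]
ee_rot: [-0.103, 0.995, -0.0, -0.001]
wrist_force: [0.1, -0.4, -2.2]
finger_gap: 0.03
grasp_force: 30.0
```

```bash
python3 -c "
from h import *
goto(.558,-.133,.205,98);s=manip.observe();print(s['finger_gap'],s['wrist_force'])"
```

```text
pos [0.539  0.1454 0.2079] yang 101.8 shift [  38.5 -276.3    3.1] spin 3.8 t 5.85
0.03002189585957969 [ 0.09219193 -0.38295438 -2.24204398]
```

arm_command([
  [[1,-5,-35,0,0],[1,-10,-75,0,0],[1,-12,-115,0,0],[1,-15,-155,0,0],[1,-18,-195,0,0],[1,-20,-230,0,0],[1,-22,-260,0,0],[1,-22,-276,0,0],[1,-22,-276,0,0],[1,-22,-276,0,0]],
])

```text
time: 6.68
ee_pos: [0.6173, -0.1208, 0.2074]
ee_rot: [-0.102, 0.995, 0.0, -0.002]
wrist_force: [-0.3, -0.4, -2.5]
finger_gap: 0.0302
grasp_force: 30.0
```

```bash
python3 - <<'E'
from h import *
c=manip.read_camera("wrist")
for d in manip.pinpoint("wrist","bracket_hole")[:3]: print(np.round(d["at"]),d["p"],ray(c,d["at"],.09))
for d in manip.pinpoint("wrist","lock_pin")[:2]: print("pin",np.round(d["at"]),d["p"])
cv2.imwrite("pics/w2.png",c["frame"][...,::-1])
c=manip.read_camera("top")
for d in manip.pinpoint("top","bracket_hole")[:2]: print(np.round(d["at"]),d["p"],ray(c,d["at"],.09))
goto(.558,-.133,.205,98);print(manip.observe()["finger_gap"])
E
```

```text
pin [542. 249.] 0.9
pin [319. 290.] 0.82
pos [ 0.618  -0.1188  0.2094] yang 101.9 shift [61.6 -1.5  4.4] spin 3.9 t 6.9333
0.029936399329402598
```

View pics/w2.png

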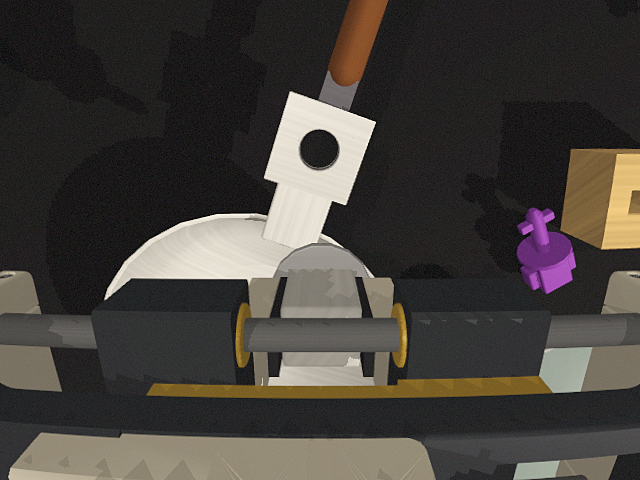

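The hole is plainly visible at (319,149). The pin's collar is at (320,262), square in the grip. I fit the hole next.

```bash
python3 - <<'E'
from h import *
c=manip.read_camera("wrist");g=cv2.cvtColor(c["frame"],cv2.COLOR_RGB2GRAY)
m=(g[110:190,280:360]<110).astype(np.uint8)
n,l,st,ce=cv2.connectedComponentsWithStats(m)
k=l[39,39];print(k,st[k],ce[k])
cn=max(cv2.findContours((l==k).astype(np.uint8),0,1)[0],key=len)
W=np.array([ray(c,p[0]+[280,110],.09) for p in cn]);
(x,y),r=cv2.minEnclosingCircle((W[:,:2]*1000).astype(np.float32));print(x,y,r)
u=ce[k]+[280,110];print(ray(c,u,.09))
q=np.zeros(g.shape,bool);q[115:185,285:355]=True
P=cloud(c,q);P=P[P[:,2]>.07];print("z top",np.median(P[:,2]))
goto(x/1000,y/1000,.205,102)
E
```

```text
3 [  18   17   39   41 1239] [36.60129136 37.05811138]
558.4244384765625 -134.8774871826172 13.55062198638916
[ 0.55816637 -0.13476026  0.09      ]
z top 0.08899587815139974
pos [ 0.6181 -0.1188  0.2096] yang 101.9 shift [61.7 -3.4  4.6] spin -0.1 t 6.9833
```

Hole at (0.5583, -0.1348), radius 13.6 mm, top at 0.089: as it should be. Move over it.

arm_command([
  [[1,20,-1,0,0],[1,45,-3,0,0],[1,60,-3,0,0],[1,62,-3,0,0],[1,62,-3,0,0],[1,62,-3,10,0],[1,62,-3,20,0],[1,62,-3,20,0],[1,62,-3,20,0],[1,62,-3,20,0]],
])

```text
time: 7.82
ee_pos: [0.5583, -0.1355, 0.189]
ee_rot: [-0.103, 0.995, -0.0, -0.001]
wrist_force: [0.7, 0.7, -1.2]
finger_gap: 0.0298
grasp_force: 30.0
```

```bash
python3 - <<'E'
from h import *
c=manip.read_camera("wrist");goto(.5583,-.1347,.1157,102);s=manip.observe();print(s['finger_gap'],s['wrist_force'])
c=manip.read_camera("scene");cv2.imwrite("pics/s2.png",cv2.resize(c["frame"][180:320,170:330,::-1],None,fx=4,fy=4))
E
```

```text
pos [ 0.5584 -0.1355  0.1893] yang 101.9 shift [-0.1  0.8 73.6] spin -0.1 t 7.8667
0.029889140309225865 [-0.58654159  0.52360195 -1.17275554]
```

View pics/s2.png

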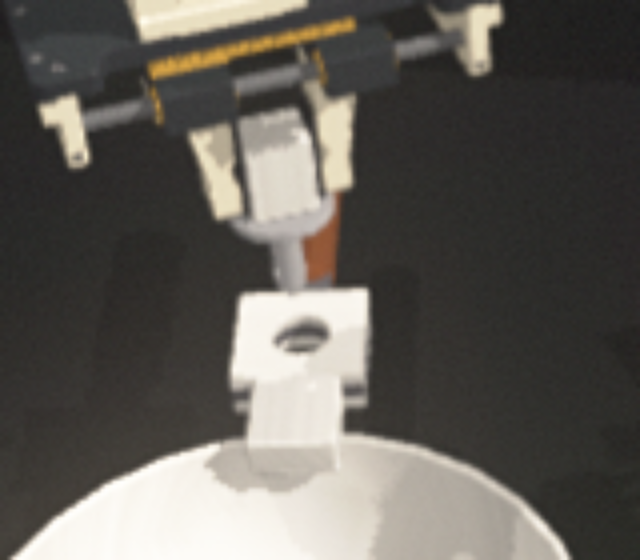

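The pin hangs straight, with its shank tip (290,290 in the crop) above and behind the hole, as perspective would show it. Lower it.

arm_command([
  [[1,0,1,10,0],[1,0,1,20,0],[1,0,1,30,0],[1,0,1,40,0],[1,0,1,50,0],[1,0,1,58,0],[1,0,1,64,0],[1,0,1,68,0],[1,0,1,68,0],[1,0,1,68,0]],
])

```text
time: 8.75
ee_pos: [0.558, -0.1346, 0.1216]
ee_rot: [-0.103, 0.995, -0.0, -0.0]
wrist_force: [0.7, 1.0, -2.0]
finger_gap: 0.0298
grasp_force: 30.0
```

```bash
python3 - <<'E'
from h import *
goto(.5583,-.1347,.1157,102);s=manip.observe();print(s['finger_gap'],s['wrist_force'])
E
```

```text
pos [ 0.558  -0.1346  0.1216] yang 101.9 shift [-0.3 -0.2  5.9] spin -0.1 t 8.75
0.02979950824971699 [ 0.67224953  0.9607344  -2.03173306]
```

arm_command([
  [[1,0,0,1,0],[1,0,0,2,0],[1,0,0,3,0],[1,0,0,4,0],[1,0,0,5,0],[1,0,0,5.5,0],[1,0,0,6,0],[1,0,0,6,0],[1,0,0,6,0],[1,0,0,6,0]],
])

```text
time: 9.58
ee_pos: [0.5579, -0.1345, 0.1158]
ee_rot: [-0.103, 0.995, -0.0, 0.0]
wrist_force: [-1.8, 1.2, 1.7]
finger_gap: 0.0297
grasp_force: 30.0
```

arm_command([
  [[1,0,0,0.3,0],[1,0,0,0.6,0],[1,0,0,0.8,0],[1,0,0,1,0],[1,0,0,1,0],[1,0,0,1,0],[1,0,0,1,0],[1,0,0,1,0],[1,0,0,1,0],[1,0,0,1,0]],
])

```text
time: 10.42
ee_pos: [0.5578, -0.1345, 0.1157]
ee_rot: [-0.103, 0.995, -0.0, 0.0]
wrist_force: [-5.1, 1.8, 10.0]
finger_gap: 0.03
grasp_force: 30.0
```

```bash
python3 - <<'E'
from h import *
goto(.5583,-.1347,.1157,102);s=manip.observe();print(s['finger_gap'],s['wrist_force'])
c=manip.read_camera("scene");cv2.imwrite("pics/s3.png",cv2.resize(c["frame"][180:320,170:330,::-1],None,fx=4,fy=4))
E
```

```text
pos [ 0.5578 -0.1345  0.1157] yang 101.9 shift [-0.4 -0.3  0. ] spin -0.1 t 10.4167
0.029963455015800937 [-5.05816169  1.81823002 10.0090593 ]
```

View pics/s3.png

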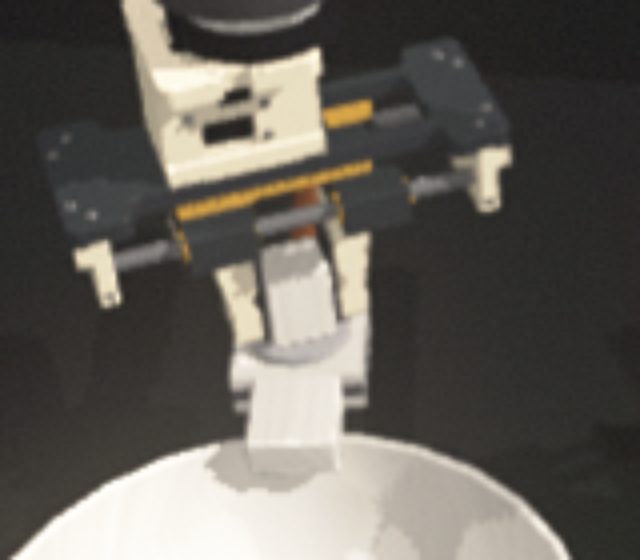

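The collar (crop 300,350) lies on the bracket and the contact force confirms it. Let go, then rise.

arm_command([
  [[-0.3,0,0,0,0],[-0.3,0,0,0,0],[-0.3,0,0,0,0],[-0.3,0,0,0,0],[-0.3,0,0,0,0],[-0.3,0,0,0,0],[-0.3,0,0,0,0],[-0.3,0,0,0,0],[-0.3,0,0,0,0],[-0.3,0,0,0,0]],
])

```text
time: 11.3
ee_pos: [0.5579, -0.1345, 0.1145]
ee_rot: [-0.103, 0.995, -0.0, -0.0]
wrist_force: [0.6, -0.0, 0.4]
finger_gap: 0.0572
grasp_force: 0.0
```

arm_command([
  [[-0.3,0,0,-5,0],[-0.3,0,0,-15,0],[-0.3,0,0,-30,0],[-0.3,0,0,-50,0],[-0.3,0,0,-70,0],[-0.3,0,0,-90,0],[-0.3,-30,0,-100,0],[-0.3,-60,0,-100,0],[-0.3,-60,0,-100,0],[-0.3,-60,0,-100,0]],
])

```text
time: 12.13
ee_pos: [0.6176, -0.1219, 0.215]
ee_rot: [-0.103, 0.995, -0.0, 0.0]
wrist_force: [0.2, -0.1, -0.6]
finger_gap: 0.0571
grasp_force: 0.0
```

```bash
python3 - <<'E'
from h import *
c=manip.read_camera("wrist");cv2.imwrite("pics/w4.png",c["frame"][...,::-1])
for d in manip.silhouettes("wrist","lock_pin")[:3]:
    P=cloud(c,d["mask"]);print(d["at"],d["p"],np.median(P,0),np.percentile(P[:,2],[2,98]))
print(manip.observe()["time"])
E
```

```text
[320.8, 150.6] 0.97 [ 0.55580897 -0.13535953  0.132825  ] [0.09286934 0.13519311]
[539.2, 248.4] 0.68 [0.60772351 0.08520316 0.030589  ] [-0.00077614  0.04466659]
12.2333
```

View pics/w4.png

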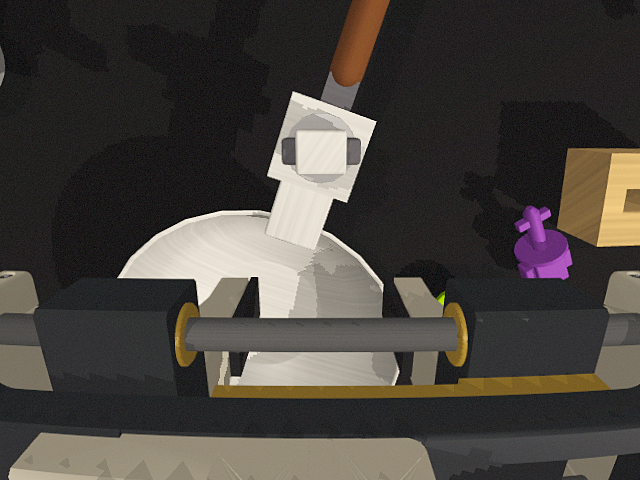

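The pin stands in the bracket at (321,151), its head top at 0.135 m (seated) and both buttons sprung out. Handing in.

```bash
python3 -c "
from station import manip
print(manip.close_job())"
```

```text
the job is handed in; nothing more can be done
None
```

The lock pin is seated in the kawali's bracket with its collar on the plate and both buttons sprung out, and the job was handed in at about 12 s; I didn't touch the plain pin or the look-alikes.

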